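# Gauge two tube blocks and reject the tight one

## Task

Take the pin gauge from its stand and try it, upright and gently, in the bore of the square aluminium block with the smaller bore, to confirm that it will not go in; then put it fully home in the wider bore of the other square block and leave it standing there, that block staying upright on the bench. Put the small-bored block upright in the shallow white reject tray.

Things in the scene. Friction and masses are not known exactly. Their poses are not given: they have to be found in the camera images.
- gauge_grip (a point): Handle centre of the upright steel pin gauge, z up. Handle: round, 22 mm thick, 55 mm long; below it a flange 44 mm across, 5 mm thick (underside 32 mm below this point); then a pin 20 mm thick, 38 mm long, its last 8 mm tapering to 8 mm (tip 70 mm below). 0.2 kg. Starts in a fixed round grey stand 68 mm wide, 50 mm high, 26 mm bore: lift straight out 45 mm.
- narrow_mid (a point): Centre (half-way up) of the loose square aluminium block with the SMALLER bore: 46 x 46 mm, 45 mm high, 0.2 kg. Vertical 14 mm through bore in its middle, mouth chamfered 4 mm, 22.5 mm above this point. The pin stops with its tip 8 mm below the mouth (gauge_grip 84 mm above this point). x, y square to the sides, z up.
- wide_mid (a point): Centre (half-way up) of the loose square aluminium block with the WIDER bore: outside size and mass as the other. Vertical 26 mm through bore in its middle, mouth chamfered 4 mm, 22.5 mm above this point. The pin goes in until the flange rests on the top (gauge_grip 54.5 mm above this point). x, y square to the sides, z up.
- tray: Fixed shallow white plastic reject tray, 170 mm (its x) by 150 mm (its y) outside, 20 mm high, walls 4 mm, floor about 4 mm thick. Origin at the centre of its underside, on the bench; z up.
Not all that is in view belongs to the job. Leave any blue look-alike of the part that bears wide_mid alone. Leave any red look-alike of the part that bears narrow_mid alone.

How it is judged:
By the outcome, as a careful person would: the job done as asked, in the order asked, and still so for the second after the job is handed in, with the robot touching nothing.
It also fails if it takes over 56 s, if anything falls off the work surface, if the arm or the gripper's body presses on something with over 40 N, if the wrist force passes 120 N, or if a joint passes its speed limit or range.

## Robot

A 6-joint arm with a two-finger parallel gripper is mounted at the origin on the work surface. World frame = base frame: x ahead of the robot, y to its left, z up, the work surface at z = 0. Lengths are in m, angles in rad, forces in N, time in s.
With the tool pointing down it reaches from about 0.25 to 0.725 m from the base axis. Payload 4 kg.
Tool frame: the origin (TCP) lies on the centre line of the jaws, within the pads' length; the fingertips stand 11 mm ahead of it and the grasp point (between the pads) lies 8 mm behind it (bot.nose_length is the distance from the TCP to the fingertips, in m); z points along the fingers, y is the direction in which the jaws open and shut (so a half turn about z gives the same grasp; the last joint's range is limited). The gripper opens to 85 mm and grips with 20 to 120 N. Pads are 22 mm wide; open, the fingers measure 114 mm over their backs; the gripper's body (76 mm by 85 mm) begins 54 mm behind the grasp point. The pads swing forward as they close: fully open they stand 13 mm farther back than shut.
Start: joints at [-1.312, 0.241, 0.005, 1.335, 0, 1.571], TCP at [0.128, -0.483, 0.242] pointing down, gripper open.
Joint ranges: [-2.72, 2.72], [-1.05, 1.87], [-1.09, 1.28], [-1.99, 2.15], [-1.42, 1.44], [-3.14, 3.14]. Speed limits (rad/s): [2.79, 2.79, 3.14, 3.14, 3.14, 3.14].

## Interface

Orientations are given as a unit quaternion [x, y, z, w].
In Python, from workcell import bot gives the robot as it stands.
- The arm moves only by the tool play_rows, never from a script. Its argument "plan" is one flat list of numbers, 6 for each row, row after row: the shift along the tool's x, y, z in mm, then the turn, a rotation vector about the tool's x, y, z in rad. A call has 1 to 20 rows; each row shifts and turns the commanded pose from where the row before left it, along the tool's axes as they then stand; what a row does not reach is not made up. A row lasts 1/8 s, in which the tool goes at most 62.5 mm and 10.7 degrees, less where a joint would pass 70% of its speed; a pose out of reach is approached as far as the arm can. A call with a gripper value outside its range is refused whole. "hand" is the opening in per cent of the stroke, from 0 (shut) to 100 (fully open), set as the call begins (left out, the last holds). The fingers move at their own pace and stop on an object; the grip force is fixed at half the most. Time passes only in rows, so rows that do not move let the fingers close. It gives the time, the measured TCP pose, the force and the opening at its end, in the units of the state.
- bot.get_obs(): the state, without advancing time (a new reading comes with each control period).
- bot.camera(name): name is "scene" or "side" or "wrist"; returns a dict with "frame" (420x560x3 uint8, blue, green, red), "range_z" (420x560 float32, m along the optical axis (not along the pixel's ray), 0 where there is no reading), "K" (3x3 intrinsics, pixels), "dist" ([k1, k2, p1, p2, k3] as OpenCV has them; the pictures are not rectified), "cam_to_world" (4x4, takes a point from camera to world coordinates). Camera axes: x right, y down, z forward; pixel columns grow to the right and rows downward; lengths in m; the calibration is good to about 2 mm. A picture is of the moment at which its call begins.
- bot.job_done(): hands the job in, once; it reports no verdict.
Trained networks look in the newest picture that a camera, given by its name, has taken for a name from the list of things; names that differ only in an ending like _2 or _b are one class to them, and where a whole thing is asked for, a point or a joint stands for the part that bears it (a point fixed in the world has none). Each returns a list of dicts, best first, with "p" (0 to 1); they miss things now and then, are a little off and sometimes report something else, mostly with a low value. They report only what shows in the picture. A call takes as long as a camera call. They do not tell look-alikes from the thing itself.
- bot.outline_of(query, camera): "mask" (420x560 bool, what is visible of it) and "point" ([row, column] in pixels, amid what is visible of it).
The state is a dict: "clock": time; "joint_pos": joint angles; "joint_vel": joint speeds; "tau": joint torques, N m; "eef_pos": TCP position; "tool_rot": TCP orientation; "ft_force": force on the tool from outside, world axes, zero at the start; "ft_torque": the same for the moment, N m; "grip_width": finger opening in m.
Only numpy, scipy, OpenCV 4.12 (cv2) and the standard library are available. Lean on these libraries where they do the work, as an engineer would, in place of code of your own. Each camera call takes 0.05 s, during which the arm holds its last target.

## Working session

There is one attempt and no reset: what is moved stays moved. The work goes in short steps, Python scripts to look and compute and a tool call to move; the robot and the scene stay as the last step left them, time stands still between calls to the robot, and variables do not carry over. Pictures are saved under pics/ and viewed, and the job is handed in when it is done.

Besides the shell and the picture viewer there is one more tool, called as name(argument=value, ...), one argument or row to a line, values as JSON. play_rows: Moves the arm, as the interface text tells. Its arguments: {"type":"object","properties":{"plan":{"type":"array","items":{"type":"number"}},"hand":{"type":"number"}},"required":["plan"]}

```bash
mkdir -p pics; ls; python3 - <<'E'
from workcell import bot
import cv2,numpy as np,pickle
o=bot.get_obs(); print(o)
d={}
for n in ["scene","side","wrist"]:
    c=bot.camera(n); d[n]=c
    cv2.imwrite(f"pics/{n}0.png",c["frame"])
    print(n,c["K"].tolist(),c["dist"],c["cam_to_world"].round(3).tolist())
    for q in ["gauge_grip","narrow_mid","wide_mid","tray"]:
        r=bot.outline_of(q,n)
        print(n,q,[(round(float(x["p"]),2),x["point"],int(x["mask"].sum())) for x in r])
        c[q]=r
pickle.dump(d,open("d0.pkl","wb"))
print(bot.get_obs()["clock"])
E
```

```text
pics
{'clock': 0.0, 'joint_pos': array([-1.31202102e+00,  2.41418578e-01,  3.75679410e-03,  1.33517631e+00,
        9.37771808e-06,  1.57083966e+00]), 'joint_vel': array([ 0.00142812,  0.00186043, -0.00016313,  0.00073009, -0.00060669,
       -0.00065611]), 'tau': array([ 9.21879609e-05, -3.72317934e+01,  2.52407098e+01,  1.69165526e-02,
        8.38309143e-05,  2.25135302e-06]), 'eef_pos': array([ 0.12780149, -0.4827863 ,  0.24142254]), 'tool_rot': array([ 9.91643368e-01,  1.29005383e-01, -1.27093762e-04, -1.01295232e-03]), 'ft_force': array([ 0.93183701, -0.80696103, -0.63983755]), 'ft_torque': array([ 0.0158103 , -0.0048475 , -0.02006212]), 'grip_width': 0.08538849282709578}
scene [[520.7771355743163, 0.0, 271.5910305794682], [0.0, 520.7771355743163, 215.60864603307294], [0.0, 0.0, 1.0]] [-0.16344258  0.          0.          0.          0.        ] [[0.878, 0.404, -0.257, 0.843], [0.478, -0.742, 0.469, -0.52], [-0.001, -0.535, -0.845, 1.112], [0.0, 0.0, 0.0, 1.0]]
scene gauge_grip [(0.8, [313.9, 173.0], 352)]
scene narrow_mid [(0.95, [203.9, 277.1], 428), (0.79, [208.9, 322.2], 50
[... 435 characters left out ...]
0.569], [0.0, 0.0, 0.0, 1.0]]
side gauge_grip [(0.64, [149.2, 372.8], 405)]
side narrow_mid [(0.92, [269.9, 199.3], 1121), (0.82, [272.7, 267.2], 1002)]
side wide_mid [(0.73, [223.0, 337.8], 942), (0.71, [204.9, 294.0], 755), (0.61, [183.5, 332.8], 823)]
side tray [(0.76, [379.9, 229.3], 10990), (0.68, [205.6, 293.7], 803)]
wrist [[333.98868679138553, 0.0, 284.27389140471905], [0.0, 333.98868679138553, 216.74729931307266], [0.0, 0.0, 1.0]] [-0.02227307  0.          0.          0.          0.        ] [[0.256, -0.927, -0.272, 0.198], [-0.967, -0.246, -0.072, -0.463], [-0.0, 0.282, -0.96, 0.374], [0.0, 0.0, 0.0, 1.0]]
wrist gauge_grip []
wrist narrow_mid []
wrist wide_mid []
wrist tray []
0.75
```

View pics/scene0.png

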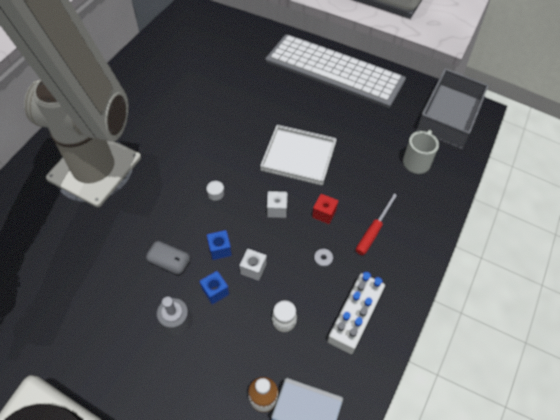

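View pics/side0.png

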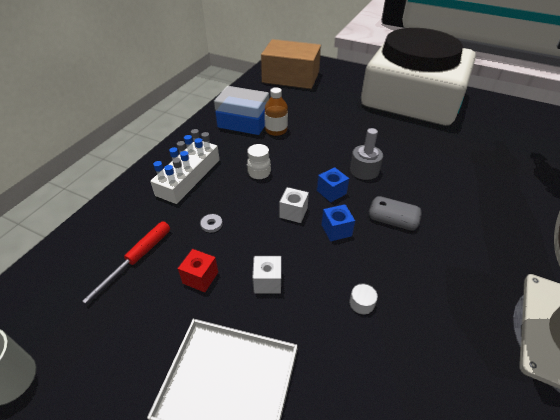

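```bash
python3 - <<'E'
import cv2
a=cv2.imread('pics/scene0.png')[170:350,130:370]; b=cv2.imread('pics/side0.png')[100:300,170:410]
cv2.imwrite('pics/crop_scene.png',cv2.resize(a,None,fx=3.3,fy=3.3,interpolation=2)[:600])
cv2.imwrite('pics/crop_side.png',cv2.resize(b,None,fx=3,fy=3,interpolation=2))
E
```

```text
(no output)
```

View pics/crop_scene.png

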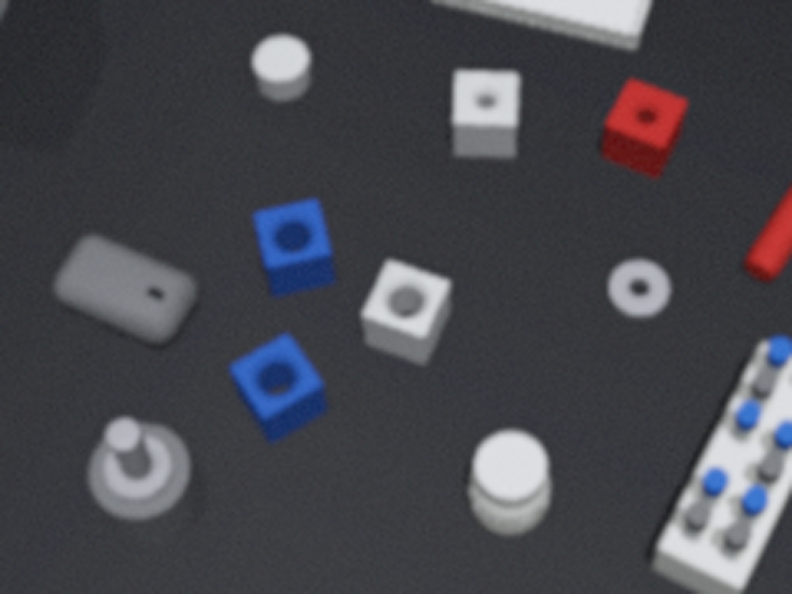

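View pics/crop_side.png

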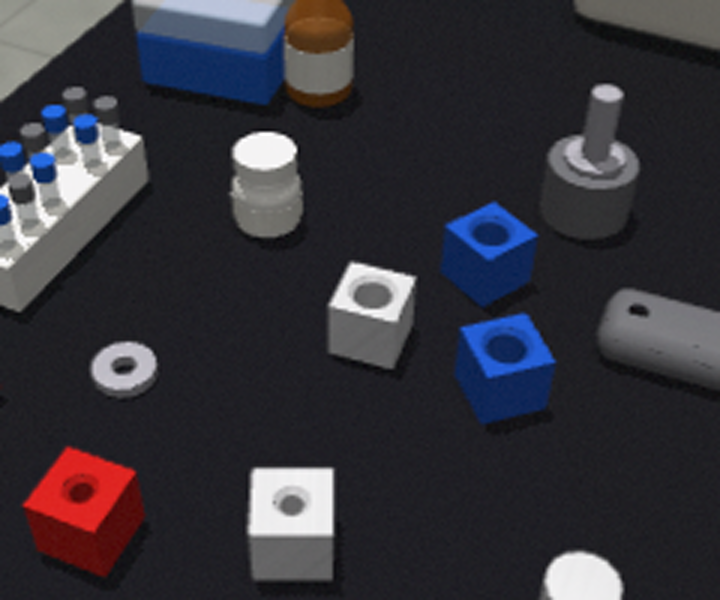

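The wide candidates are white at scene (263,254), blue at (246,218) and blue at (287,212); I choose white. The narrow candidates are white at (204,277) and red at (209,322); I choose white. There is one gauge, at (314,173). The white narrow block is at side (270,267) and the white wide block at side (205,294). The crop confirms the larger hole in the latter.

```bash
cat > h.py <<'E'
import cv2,numpy as np
def world(c,mask):
    v,u=np.nonzero(mask&(c["range_z"]>0)); z=c["range_z"][v,u]
    p=cv2.undistortPoints(np.stack([u,v],1).astype(np.float64)[:,None],c["K"],c["dist"])[:,0]
    P=np.c_[p*z[:,None],z]; T=c["cam_to_world"]
    return P@T[:3,:3].T+T[:3,3]
def ray(c,u,v):
    p=cv2.undistortPoints(np.array([[[u,v]]],float),c["K"],c["dist"])[0,0]
    T=c["cam_to_world"]; d=T[:3,:3]@np.r_[p,1]; return T[:3,3],d/np.linalg.norm(d)
def tri(rs):
    A=np.zeros((3,3));b=np.zeros(3)
    for o,d in rs:
        M=np.eye(3)-np.outer(d,d);A+=M;b+=M@o
    x=np.linalg.solve(A,b); return x,[np.linalg.norm((np.eye(3)-np.outer(d,d))@(x-o))*1e3 for o,d in rs]
def onplane(c,u,v,z):
    o,d=ray(c,u,v); return o+d*(z-o[2])/d[2]
E
python3 - <<'E'
import pickle
from h import *
d=pickle.load(open('d0.pkl','rb'))
pick={'scene':{'narrow_mid':(204,277),'wide_mid':(263,254),'gauge_grip':(314,173),'tray':(153,300)},
'side':{'narrow_mid':(273,267),'wide_mid':(205,294),'gauge_grip':(149,373),'tray':(380,229)}}
for n in pick:
  c=d[n]
  for q,pt in pick[n].items():
    r=min(c[q],key=lambda x:np.hypot(*(np.array(x["point"])-pt)))
    P=world(c,r["mask"]); zs=P[:,2]
    print(n,q,'z pct',np.percentile(zs,[2,25,50,75,95,99]).round(4))
    if q in('narrow_mid','wide_mid'):
        t=P[np.abs(zs-.045)<.006]
        print('  top',len(t),np.median(t[:,2]).round(4),cv2.minAreaRect((t[:,:2]*1000).astype(np.float32)))
    if q=='tray':
        t=P[(zs>-.01)&(zs<.03)]
        print('  ',cv2.minAreaRect((t[:,:2]*1000).astype(np.float32)))
    if q=='gauge_grip':
        hi=P[zs>.095]; print('  hi',len(hi),hi.mean(0).round(4),P[:,:2].min(0),P[:,:2].max(0))
        for a in np.arange(.05,.16,.01):
            s=P[abs(zs-a)<.005]
            if len(s): print('   ',round(a,3),len(s),s.mean(0).round(4))
E
```

```text
scene narrow_mid z pct [0.0041 0.0286 0.0428 0.0461 0.0487 0.05  ]
  top 267 0.0451 ((507.057373046875, 120.47286987304688), (41.835853576660156, 49.617942810058594), 27.848684310913086)
scene wide_mid z pct [-0.0001  0.0213  0.0401  0.0447  0.0472  0.0489]
  top 296 0.0446 ((539.267822265625, -55.05438995361328), (47.69972229003906, 48.531497955322266), 4.824859142303467)
scene gauge_grip z pct [0.051  0.055  0.059  0.1    0.1112 0.1126]
  hi 95 [ 0.4503 -0.2547  0.108 ] [ 0.42704884 -0.27398103] [ 0.46967256 -0.22982673]
    0.05 88 [ 0.454  -0.2539  0.0534]
    0.06 101 [ 0.4537 -0.2553  0.0572]
    0.07 21 [ 0.455  -0.2578  0.0693]
    0.08 22 [ 0.4536 -0.2581  0.08  ]
    0.09 23 [ 0.454  -0.2576  0.0905]
    0.1 15 [ 0.4535 -0.2589  0.1   ]
    0.11 80 [ 0.4497 -0.2539  0.1096]
scene tray z pct [-0.0003  0.0034  0.0053  0.008   0.02    0.0228]
   ((478.19189453125, 300.81634521484375), (172.09071350097656, 159.16436767578125), 11.25992488861084)
side narrow_mid z pct [0.0034 0.0279 0.0431 0.0444 0.0455 0.0463]
  top 617 0.0442 ((506.9832763671875, 120.81507873535156), (44.765777587890625, 48.59960174560547), 26.29062843322754)
side wide_mid z pct [0.0039 0.0213 0.035  0.0433 0.0451 0.0458]
  top 320 0.0437 ((536.859130859375, -54.71473693847656), (45.979522705078125, 49.01470184326172), 7.013321876525879)
side gauge_grip z pct [0.0492 0.0543 0.0682 0.0939 0.1092 0.11  ]
  hi 99 [ 0.4453 -0.2482  0.1051] [ 0.42434517 -0.43244263] [ 0.47971786 -0.23041577]
    0.05 124 [ 0.444  -0.2461  0.0531]
    0.06 62 [ 0.4453 -0.2448  0.0585]
    0.07 37 [ 0.4455 -0.2454  0.0703]
    0.08 38 [ 0.4442 -0.245   0.08  ]
    0.09 40 [ 0.4451 -0.2448  0.09  ]
    0.1 42 [ 0.4451 -0.2448  0.1002]
    0.11 57 [ 0.4454 -0.2508  0.1086]
side tray z pct [0.0013 0.003  0.0039 0.0048 0.0187 0.0204]
   ((481.1669006347656, 297.6025085449219), (179.8526153564453, 159.27114868164062), 11.94085693359375)
```

play_rows(
  plan=[37,-28,-6,0,0,0,37,-28,-6,0,0,0,37,-28,-6,0,0,0,37,-28,-6,0,0,0,37,-28,-6,0,0,0,37,-28,-6,0,0,0,37,-28,-6,0,0,0,37,-28,-6,0,0,0,37,-28,-6,0,0,0,37,-28,-6,0,0,0,0,0,0,0,0,0],
  hand=75,
)

```text
clock: 2.12
eef_pos: [0.4157, -0.1159, 0.3026]
tool_rot: [0.991, 0.132, 0.001, 0.0]
ft_force: [-0.2, -0.1, -0.2]
grip_width: 0.0639
```

```bash
cat > look.py <<'E'
import sys,pickle
from h import *
from workcell import bot
def look(tag,qs):
    o=bot.get_obs(); print(o["clock"],o["eef_pos"].round(4),o["tool_rot"].round(4),o["joint_pos"].round(3),bot.nose_length)
    c=bot.camera("wrist"); cv2.imwrite(f"pics/{tag}.png",c["frame"])
    for q in qs:
        r=bot.outline_of(q,"wrist"); c[q]=r
        print(q)
        for x in r:
            P=world(c,x["mask"]); col=c["frame"][x["mask"]].mean(0).round()
            t=P[abs(P[:,2]-.0435)<.006]
            s=''
            if len(t)>20 and q!='gauge_grip': s=cv2.minAreaRect((t[:,:2]*1000).astype(np.float32))
            print('  ',round(float(x["p"]),2),x["point"],col,'top95',np.percentile(P[:,2],95).round(4) if len(P) else None,s)
    c["obs"]=o; pickle.dump(c,open(tag+".pkl","wb")); return c
if __name__=="__main__": look(sys.argv[1],sys.argv[2:])
E
python3 look.py w1 gauge_grip narrow_mid wide_mid
```

```text
2.125 [ 0.4157 -0.1159  0.3026] [9.913e-01 1.317e-01 6.000e-04 1.000e-04] [-0.272  0.084 -0.028  1.458  0.     2.605] 0.011
gauge_grip
   0.6 [188.1, 408.1] [218. 216. 216.] top95 0.1106 
narrow_mid
   0.62 [47.3, 101.2] [226. 227. 226.] top95 0.0463 ((507.2900695800781, 122.28904724121094), (47.45240783691406, 47.607276916503906), 26.717113494873047)
wide_mid
   0.9 [147.5, 233.2] [231. 162.  74.] top95 0.0462 ((441.7164001464844, -46.06663131713867), (45.78316116333008, 46.29401779174805), 43.49026870727539)
   0.84 [126.3, 336.5] [239. 194. 101.] top95 0.0463 ((490.1902160644531, -146.54766845703125), (46.195255279541016, 45.34112548828125), 62.47826385498047)
   0.64 [53.6, 258.4] [234. 234. 234.] top95 0.0464 ((538.4293212890625, -52.64930725097656), (46.740535736083984, 46.25514221191406), 6.9724202156066895)
   0.45 [65.7, 10.4] [232. 235. 235.] top95 0.0204
```

View pics/w1.png

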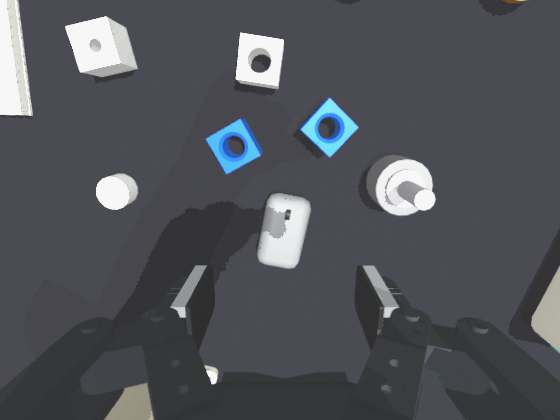

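```bash
python3 - <<'E'
import pickle
from h import *
d=pickle.load(open('d0.pkl','rb')); d['wrist']=pickle.load(open('w1.pkl','rb'))
# sub-crop views for handle top ; bores
cr=[]
for n,(u,v) in {'scene':(170,302),'side':(371,134),'wrist':(424,198)}.items():
    f=d[n]["frame"][v-22:v+23,u-22:u+23]; cr.append(cv2.resize(f,(260,260),interpolation=cv2.INTER_NEAREST))
for n,bs in {'scene':[(168,300)],'side':[(372,131)],'wrist':[(425,200)]}.items():
    for u,v in bs: print(n,onplane(d[n],u,v,.1095).round(4))
cr2=[]
for n,(u,v) in {'scene':(253,260),'side':(294,200),'wrist':(260,60)}.items():
    f=d[n]["frame"][v-22:v+23,u-22:u+23]; cr2.append(cv2.resize(f,(260,260),interpolation=cv2.INTER_NEAREST))
cv2.imwrite('pics/c1.png',np.vstack([np.hstack(cr),np.hstack(cr2)]))
E
```

```text
scene [ 0.4484 -0.2494  0.1095]
side [ 0.4464 -0.2494  0.1095]
wrist [ 0.4478 -0.2516  0.1095]
```

View pics/c1.png

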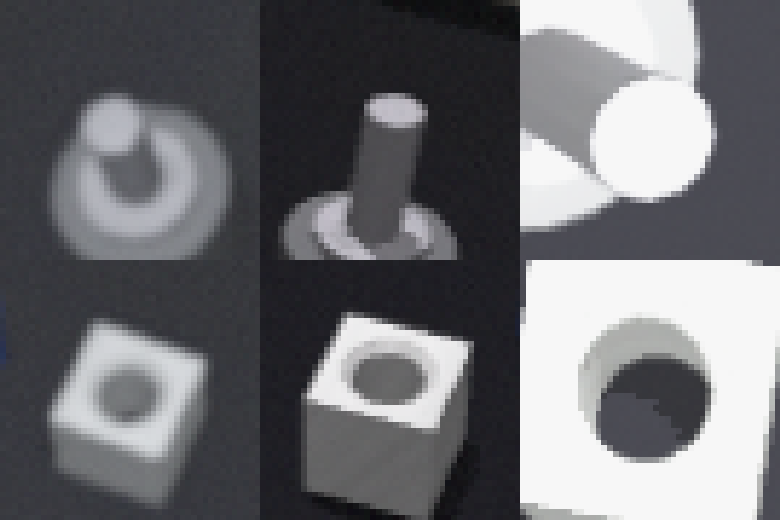

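```bash
python3 - <<'E'
import pickle
from h import *
d=pickle.load(open('d0.pkl','rb')); d['wrist']=pickle.load(open('w1.pkl','rb'))
for name,pts in {'gauge':{'scene':(166.6,300.9),'side':(372,130.6),'wrist':(424.6,199.5)},
 'wide':{'scene':(252.7,260.4),'side':(294.2,197),'wrist':(259.2,60)}}.items():
    x,e=tri([ray(d[n],*p) for n,p in pts.items()]); print(name,x.round(4),np.round(e,2))
    for n,p in pts.items(): print('  ',n,onplane(d[n],*p,.1095 if name=='gauge' else .045).round(4))
E
```

```text
gauge [ 0.4473 -0.2521  0.1085] [0.71 0.25 0.95]
   scene [ 0.447  -0.2526  0.1095]
   side [ 0.4468 -0.2509  0.1095]
   wrist [ 0.4482 -0.251   0.1095]
wide [ 0.5379 -0.0539  0.0433] [0.89 1.22 1.06]
   scene [ 0.5392 -0.0552  0.045 ]
   side [ 0.5363 -0.0531  0.045 ]
   wrist [ 0.5379 -0.0531  0.045 ]
```

play_rows(
  plan=[-1,28,30,0,0,0,-1,28,30,0,0,0,-1,28,30,0,0,0,-1,28,30,0,0,0,-1,27,30,0,0,0,0,0,0,0,0,0,0,0,0,0,0,0],
)

```text
clock: 3.2
eef_pos: [0.4441, -0.2541, 0.1528]
tool_rot: [0.992, 0.128, 0.0, -0.0]
ft_force: [-0.8, 0.3, -0.1]
grip_width: 0.0641
```

```bash
python3 look.py w2 gauge_grip
```

```text
3.2 [ 0.4441 -0.2541  0.1528] [ 9.918e-01  1.282e-01  0.000e+00 -2.000e-04] [-0.52   0.32  -0.127  1.123  0.     2.365] 0.011
gauge_grip
   0.84 [221.7, 283.9] [234. 233. 233.] top95 0.1106
```

View pics/w2.png

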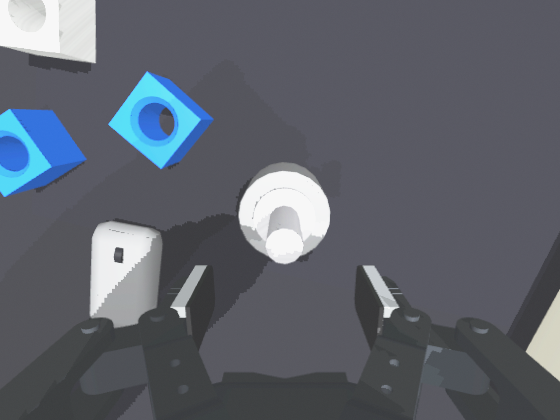

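```bash
cat >> h.py <<'E'
def totool(obs,target):
    from scipy.spatial.transform import Rotation as R
    return R.from_quat(obs["tool_rot"]).inv().apply(np.asarray(target)-obs["eef_pos"])*1e3
E
python3 - <<'E'
import pickle
from h import *
c=pickle.load(open('w2.pkl','rb'))
p=onplane(c,284,245,.1095); print(p,totool(c["obs"],[p[0],p[1],.074]), totool(c["obs"],[.4475,-.2515,.074]))
E
```

```text
[ 0.44866759 -0.2508066   0.1095    ] [ 5.27609312 -1.95184143 78.82764586] [ 3.970583   -1.57807309 78.82742968]
```

play_rows(
  plan=[4.5,-1.5,6,0,0,0,0,0,24,0,0,0,0,0,24,0,0,0,0,0,16,0,0,0,0,0,8,0,0,0,0,0,0,0,0,0],
)

```text
clock: 4.05
eef_pos: [0.4487, -0.2506, 0.0742]
tool_rot: [0.992, 0.129, -0.0, -0.0]
ft_force: [-0.0, 0.3, -0.2]
grip_width: 0.064
```

play_rows(
  plan=[0,0,0,0,0,0,0,0,0,0,0,0,0,0,0,0,0,0,0,0,0,0,0,0,0,0,0,0,0,0,0,0,0,0,0,0],
  hand=0,
)

```text
clock: 4.8
eef_pos: [0.4493, -0.2515, 0.0752]
tool_rot: [0.992, 0.129, 0.001, 0.001]
ft_force: [-1.0, -0.2, 6.1]
grip_width: 0.0209
```

play_rows(
  plan=[0,0,-6,0,0,0,0,0,-12,0,0,0,0,0,-16,0,0,0,0,0,-20,0,0,0,0,0,-25,0,0,0,0,0,-25,0,0,0,0,0,-12,0,0,0,0,0,0,0,0,0],
)

```text
clock: 5.8
eef_pos: [0.4491, -0.2512, 0.191]
tool_rot: [0.992, 0.129, 0.001, 0.0]
ft_force: [0.5, 0.6, -3.2]
grip_width: 0.0208
```

```bash
python3 - <<'E'
from h import *
from workcell import bot
import pickle
o=bot.get_obs();print(o)
for n in ("side","scene","wrist"):
    c=bot.camera(n); cv2.imwrite(f"pics/{n}3.png",c["frame"]); r=bot.outline_of("gauge_grip",n)
    c["g"]=r;pickle.dump(c,open(n+"3.pkl","wb"))
    for x in r[:2]:
        P=world(c,x["mask"]); zs=P[:,2]; print(n,x["p"],x["point"],np.percentile(zs,[1,5,50,95,99]).round(4),P.mean(0).round(4))
        k=P[(zs>.1)&(zs<.2)]
for n in ("scene",):pass
print(totool(o,[.5073,.1215,.13]),totool(o,[.5379,-.0535,.13]))
a=[cv2.resize(cv2.imread(f"pics/{n}3.png")[:, :],(400,300)) for n in ("side","scene")]
cv2.imwrite("pics/m3.png",np.hstack(a))
E
```

```text
{'clock': 5.8, 'joint_pos': array([-5.10125707e-01,  2.95873560e-01, -5.66389622e-02,  1.21666077e+00,
        4.32767403e-05,  2.37267849e+00]), 'joint_vel': array([-0.00051383,  0.01988787, -0.03594205, -0.01490996,  0.00134508,
        0.0002343 ]), 'tau': array([ 4.58150680e-04, -4.10639119e+01,  2.58524001e+01,  1.77900027e-01,
       -4.26353057e-03,  5.07090954e-05]), 'eef_pos': array([ 0.44906088, -0.25124573,  0.19104006]), 'tool_rot': array([9.91639912e-01, 1.29033433e-01, 6.64061087e-04, 4.66959598e-04]), 'ft_force': array([ 0.45444936,  0.59783494, -3.18044324]), 'ft_torque': array([-0.01799111, -0.03061492, -0.0437097 ]), 'grip_width': 0.02075482016673287}
side 0.55 [112.8, 378.3] [0.1287 0.1359 0.169  0.173  0.1791] [ 0.4452 -0.2456  0.1601]
scene 0.55 [293.6, 164.0] [0.1505 0.1656 0.1705 0.2088 0.2161] [ 0.458  -0.2519  0.1756]
[ 151.61608143 -345.49650193   60.84237015] [ 136.41284305 -168.49313885   61.01843783]
```

View pics/m3.png

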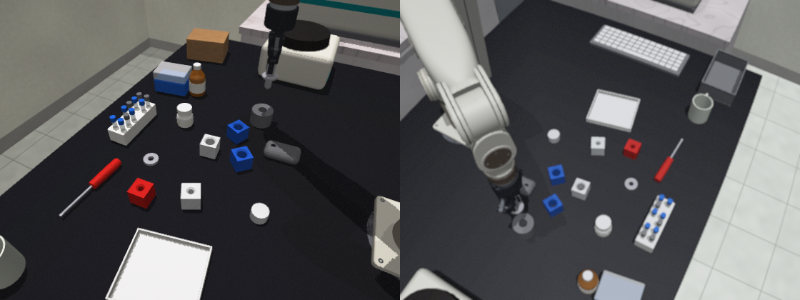

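View pics/wrist3.png

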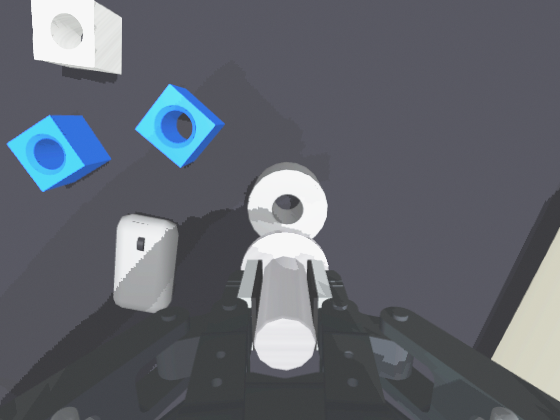

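```bash
python3 - <<'E'
from h import *
a=cv2.imread("pics/side3.png")[70:170,330:430]; b=cv2.imread("pics/scene3.png")[240:340,110:210]
cv2.imwrite("pics/c3.png",np.hstack([cv2.resize(x,(390,390),interpolation=2) for x in (a,b)]))
E
```

```text
(no output)
```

View pics/c3.png

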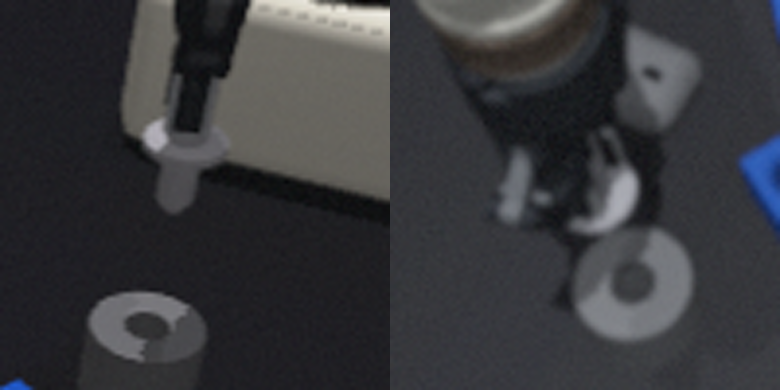

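play_rows(
  plan=[9,-20,0,0,0,0,17,-38,0,0,0,0,17,-38,0,0,0,0,17,-38,0,0,0,0,17,-38,0,0,0,0,17,-38,0,0,0,0,17,-38,0,0,0,0,17,-38,0,0,0,0,17,-38,0,0,0,0,8,-20,0,0,0,0,0,0,0,0,0,0,0,0,0,0,0,0],
)

```text
clock: 7.6
eef_pos: [0.5081, 0.1202, 0.1898]
tool_rot: [0.992, 0.129, -0.001, 0.0]
ft_force: [-0.2, -0.4, -1.9]
grip_width: 0.0207
```

```bash
python3 - <<'E'
from look import *
c=look("w4",["narrow_mid","wide_mid"])
s=bot.camera("side"); cv2.imwrite("pics/side4.png",s["frame"]); pickle.dump(s,open("side4.pkl","wb"))
s2=pickle.load(open("side3.pkl","rb")); T=np.linalg.inv(s2["cam_to_world"])
p=T[:3,:3]@np.array([.449,-.251,.129])+T[:3,3]
print(cv2.projectPoints(p[None],np.zeros(3),np.zeros(3),s2["K"],s2["dist"])[0])
E
```

```text
7.6 [0.5081 0.1202 0.1898] [ 9.916e-01  1.290e-01 -7.000e-04  3.000e-04] [ 0.232  0.314 -0.035  1.223 -0.     3.115] 0.011
narrow_mid
   0.92 [53.6, 264.5] [ 45.  49. 204.] top95 0.0463 ((618.9022216796875, 168.2714080810547), (46.392478942871094, 46.42301940917969), 2.822288751602173)
   0.76 [202.5, 287.0] [181. 183. 182.] top95 0.0461 ((507.7669982910156, 122.6405258178711), (46.5670280456543, 46.12287902832031), 26.34330940246582)
wide_mid
   0.88 [297.9, 431.9] [122.  59.  25.] top95 0.0457 ((441.3843078613281, -45.566192626953125), (46.92169189453125, 46.34211349487305), 42.91190719604492)
   0.73 [216.4, 475.2] [149. 150. 149.] top95 0.0458 ((538.6859130859375, -52.5285530090332), (46.9613037109375, 47.94911575317383), 7.192319869995117)
[[[372.63366658 122.44447599]]]
```

View pics/w4.png

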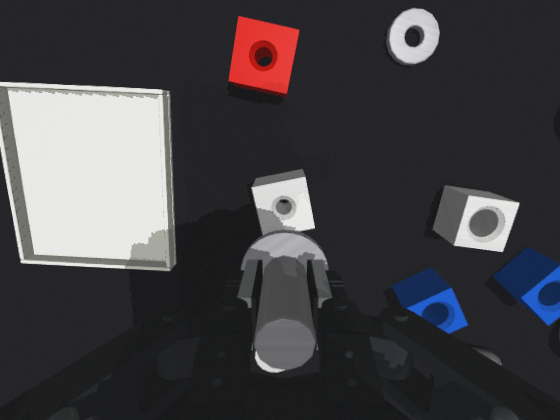

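View pics/side4.png

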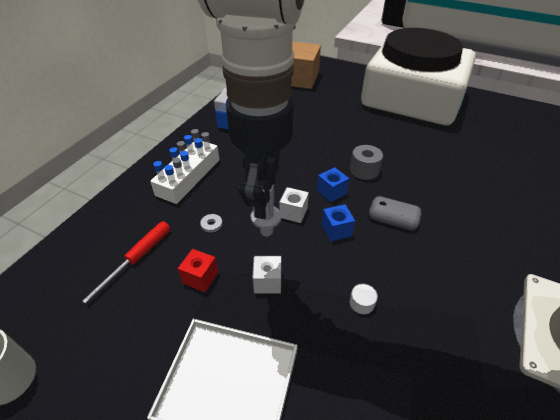

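```bash
python3 - <<'E'
import pickle
from h import *
c=pickle.load(open('w4.pkl','rb')); o=c["obs"]
for uv in [(285,207),(284.5,206)]:
    p=onplane(c,*uv,.045); print(p,totool(o,[p[0],p[1],.0985]))
print(totool(o,[.5075,.1217,.0985]))
E
```

```text
[0.50836735 0.1214136  0.045     ] [ 0.67703845 -1.19710405 91.27613903]
[0.509112   0.12205388 0.045     ] [ 1.56067762 -1.62563598 91.27472113]
[-8.82101570e-02 -1.69581405e+00  9.12770054e+01]
```

play_rows(
  plan=[0.5,-1.5,10,0,0,0,0,0,18,0,0,0,0,0,18,0,0,0,0,0,18,0,0,0,0,0,12,0,0,0,0,0,6,0,0,0,0,0,2,0,0,0,0,0,0,0,0,0,0,0,0,0,0,0],
)

```text
clock: 8.93
eef_pos: [0.5091, 0.1224, 0.1069]
tool_rot: [0.992, 0.129, 0.001, -0.0]
ft_force: [-0.2, -0.4, -1.8]
grip_width: 0.0207
```

play_rows(
  plan=[0,0,1,0,0,0,0,0,1,0,0,0,0,0,1,0,0,0,0,0,1,0,0,0,0,0,1,0,0,0,0,0,0,0,0,0],
)

```text
clock: 9.68
eef_pos: [0.5094, 0.1218, 0.1034]
tool_rot: [0.992, 0.129, 0.001, 0.001]
ft_force: [-3.5, -2.7, 10.9]
grip_width: 0.0206
```

play_rows(
  plan=[0,0,-2,0,0,0,-1.1,0.5,-1,0,0,0,-1.1,0.5,0,0,0,0,0,0,0,0,0,0],
)

```text
clock: 10.18
eef_pos: [0.5072, 0.1211, 0.1044]
tool_rot: [0.992, 0.129, 0.0, -0.0]
ft_force: [0.9, 0.3, 0.1]
grip_width: 0.0205
```

play_rows(
  plan=[0,0,1,0,0,0,0,0,1,0,0,0,0,0,1,0,0,0,0,0,0,0,0,0],
)

```text
clock: 10.68
eef_pos: [0.5082, 0.1213, 0.1033]
tool_rot: [0.992, 0.129, 0.002, -0.0]
ft_force: [0.3, 0.6, 10.5]
grip_width: 0.0207
```

```bash
python3 - <<'E'
from look import *
c=look("w5",["narrow_mid"])
fs=[]
for n,(u,v) in (("side",(267,245)),("scene",(280,195))):
    s=bot.camera(n); pickle.dump(s,open(n+"5.pkl","wb")); f=s["frame"][v-50:v+50,u-50:u+50]
    fs.append(cv2.resize(f,(390,390),interpolation=2))
cv2.imwrite("pics/c5.png",np.hstack(fs))
E
```

```text
10.675 [0.5082 0.1213 0.1033] [ 9.916e-01  1.291e-01  2.000e-03 -4.000e-04] [ 0.234  0.384 -0.175  1.008  0.     3.117] 0.011
narrow_mid
   0.88 [33.3, 254.6] [ 40.  45. 197.] top95 0.0463 ((615.974365234375, 168.16470336914062), (40.53541564941406, 46.56624221801758), 3.1389245986938477)
   0.66 [216.7, 283.5] [162. 163. 162.] top95 0.046 ((515.005859375, 126.93427276611328), (28.982072830200195, 45.962398529052734), 26.23896598815918)
```

View pics/c5.png

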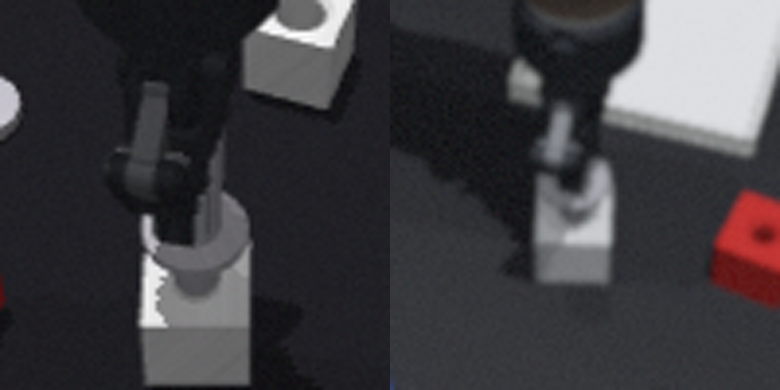

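View pics/w5.png

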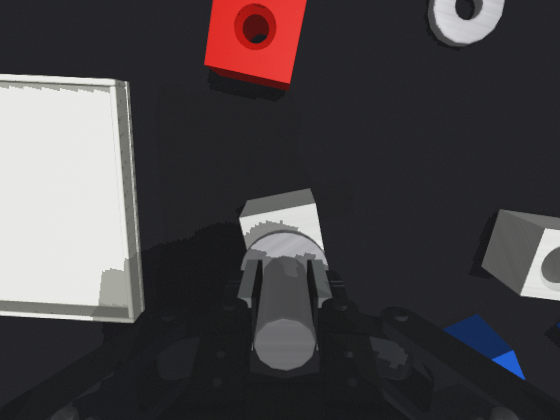

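```bash
python3 - <<'E'
import pickle
from h import *
for n,pts in (("w4",[(270,245),(284,240),(300,243)]),("w5",[(265,245),(284,240),(300,243)])):
    c=pickle.load(open(n+".pkl","rb"))
    for u,v in pts:
        m=np.zeros((420,560),bool); m[v-1:v+2,u-1:u+2]=1; print(n,u,v,np.median(world(c,m),0).round(4),c["obs"]["eef_pos"][2])
c=pickle.load(open("w5.pkl","rb"))
m=np.zeros((420,560),bool); m[205:235,245:320]=1; P=world(c,m); t=P[abs(P[:,2]-.046)<.004]; print('top',np.median(t[:,2]))
s=pickle.load(open("side5.pkl","rb"))
# crop px (x,y)/3.9 + (217,195)
for X,Y in ((230,225),(215,255),(235,240),(195,300),(195,290),(195,315)):
    u,v=round(X/3.9+217),round(Y/3.9+195); m=np.zeros((420,560),bool); m[v,u]=1; print((X,Y),(u,v),world(s,m).round(4))
E
```

```text
w4 270 245 [0.5196 0.1323 0.1698] 0.18977748882030315
w4 284 240 [0.5239 0.1263 0.1698] 0.18977748882030315
w4 300 243 [0.5243 0.1184 0.1698] 0.18977748882030315
w5 265 245 [0.5192 0.1358 0.0829] 0.10333643409590376
w5 284 240 [0.5241 0.1275 0.083 ] 0.10333643409590376
w5 300 243 [0.5244 0.1196 0.0828] 0.10333643409590376
top 0.04510155027591302
(230, 225) (276, 253) [[0.4921 0.1151 0.0832]]
(215, 255) (272, 260) [[0.492  0.1295 0.0819]]
(235, 240) (277, 257) [[0.4871 0.1217 0.0834]]
(195, 300) (267, 272) [[0.502  0.1294 0.0426]]
(195, 290) (267, 269) [[0.5013 0.1302 0.0527]]
(195, 315) (267, 276) [[0.4981 0.1369 0.0433]]
```

```bash
python3 - <<'E'
import pickle
from h import *
from scipy.optimize import least_squares
from scipy.spatial.transform import Rotation as R
for n in ("w4","w5"):
    c=pickle.load(open(n+".pkl","rb")); o=c["obs"]
    m=np.zeros((420,560),bool); m[225:275,235:335]=1
    v,u=np.nonzero(m&(c["range_z"]>0)); P=world(c,m)
    T=R.from_quat(o["tool_rot"]).inv().apply(P-o["eef_pos"])*1e3
    k=abs(T[:,2]-20)<2.0; F=T[k]
    # outer rim: max x per y bin
    rim=[]
    for y in np.arange(-18,19,2):
        s=F[abs(F[:,1]-y)<1]
        if len(s): rim.append([s[:,0].max(),y])
    rim=np.array(rim); f=least_squares(lambda p:np.hypot(rim[:,0]-p[0],rim[:,1]-p[1])-22,[0,0])
    print(n,f.x,np.abs(f.fun).max(), F[:,1].min(),F[:,1].max())
    # handle top
    H=np.zeros((420,560),bool); H[315:370,250:320]=1; Q=world(c,H); Q=R.from_quat(o["tool_rot"]).inv().apply(Q-o["eef_pos"])*1e3
    q=Q[Q[:,2]<-31]; print('  handletop',len(q),np.percentile(q,[2,50,98],axis=0).round(1).tolist() if len(q) else Q[:,2].min())
E
```

```text
w4 [-0.6829807  -1.58722875] 0.5814113299915284 -23.374761029415744 19.97847798766663
  handletop 2853 [[-10.0, -11.8, -35.9], [0.5, -1.6, -34.7], [9.0, 8.4, -31.8]]
w5 [-0.64171896 -1.49286838] 0.4871438503578318 -23.349758420911428 20.001321144522592
  handletop 2858 [[-10.1, -11.8, -36.0], [0.5, -1.9, -34.8], [9.1, 8.4, -31.8]]
```

play_rows(
  plan=[0,0,-2,0,0,0,0,0,-1,0,0,0,0.3,1.3,0,0,0,0,0,0,0,0,0,0],
)

```text
clock: 11.38
eef_pos: [0.5072, 0.1197, 0.104]
tool_rot: [0.992, 0.129, -0.0, -0.0]
ft_force: [1.4, 1.9, 1.6]
grip_width: 0.0206
```

play_rows(
  plan=[0,0,1,0,0,0,0,0,1,0,0,0,0,0,1,0,0,0,0,0,0,0,0,0],
)

```text
clock: 11.88
eef_pos: [0.508, 0.12, 0.1033]
tool_rot: [0.992, 0.129, 0.001, -0.0]
ft_force: [-1.7, 2.8, 13.0]
grip_width: 0.0204
```

play_rows(
  plan=[-0.2,-0.9,-3,0,0,0,0,0,-12,0,0,0,0,0,-20,0,0,0,0,0,-20,0,0,0,0,0,-10,0,0,0,0,0,0,0,0,0,0,0,0,0,0,0],
)

```text
clock: 12.75
eef_pos: [0.5062, 0.1201, 0.1654]
tool_rot: [0.992, 0.129, -0.001, 0.0]
ft_force: [0.2, -0.1, -2.9]
grip_width: 0.0207
```

```bash
python3 - <<'E'
from look import *
c=look("w6",["narrow_mid"])
fs=[cv2.resize(c["frame"][170:250,240:330],(390,347),interpolation=2)]
for n,(u,v) in (("side",(267,245)),("scene",(280,195))):
    s=bot.camera(n); pickle.dump(s,open(n+"6.pkl","wb")); f=s["frame"][v-50:v+50,u-50:u+50]
    if n=="side": fs.append(cv2.resize(f,(347,347),interpolation=2))
cv2.imwrite("pics/c6.png",np.hstack(fs))
E
```

```text
12.75 [0.5062 0.1201 0.1654] [ 9.916e-01  1.290e-01 -1.000e-03  2.000e-04] [ 0.233  0.328 -0.082  1.163 -0.     3.116] 0.011
narrow_mid
   0.92 [45.1, 261.0] [ 44.  49. 205.] top95 0.0464 ((619.0861206054688, 168.35525512695312), (46.672584533691406, 46.581626892089844), 2.845360279083252)
   0.87 [204.8, 288.5] [176. 178. 177.] top95 0.0461 ((506.83148193359375, 121.86181640625), (46.027496337890625, 46.15106201171875), 25.828649520874023)
```

View pics/c6.png

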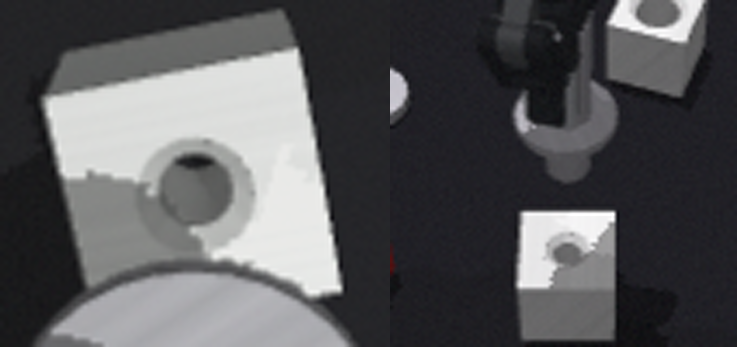

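```bash
python3 - <<'E'
import pickle
from h import *
c=pickle.load(open('w6.pkl','rb')); o=c["obs"]
p=onplane(c,284.8,213.8,.045); print(p.round(4),totool(o,p),'rect',totool(o,[.5068,.1219,.045]))
s=pickle.load(open('side6.pkl','rb'))
# side crop: scale 3.47, x offset 390 ; origin (217,195)
u,v=(566-390)/3.47+217-.4,248/3.47+195-.4
print('side bore',onplane(s,u,v,.045).round(4))
# pin tip bottom centre & flange extents in side
for X,Y in((568,175),):
    print('tip',onplane(s,(X-390)/3.47+216.6,Y/3.47+194.6,.1654+.007-.070).round(4))
E
```

```text
[0.5072 0.1218 0.045 ] [  1.58952792  -1.40850708 120.3522483 ] rect [  1.25227927  -1.58928971 120.35293615]
side bore [0.5063 0.1199 0.045 ]
tip [0.5039 0.1199 0.1024]
```

play_rows(
  plan=[2,0.2,10,0,0,0,0,0,18,0,0,0,0,0,16,0,0,0,0,0,10,0,0,0,0,0,5,0,0,0,0,0,1,0,0,0,0,0,0,0,0,0,0,0,0,0,0,0],
)

```text
clock: 13.95
eef_pos: [0.5094, 0.1208, 0.1069]
tool_rot: [0.992, 0.129, 0.001, -0.0]
ft_force: [0.5, -0.2, -2.1]
grip_width: 0.0205
```

play_rows(
  plan=[0,0,1,0,0,0,0,0,1,0,0,0,0,0,1,0,0,0,0,0,0,0,0,0],
)

```text
clock: 14.45
eef_pos: [0.5088, 0.1206, 0.1039]
tool_rot: [0.992, 0.129, 0.0, 0.0]
ft_force: [-2.7, -1.9, 4.8]
grip_width: 0.0206
```

play_rows(
  plan=[0,0,-1,0,0,0,-1.1,0.3,0,0,0,0,0,0,1,0,0,0,0,0,1,0,0,0,0,0,0,0,0,0],
)

```text
clock: 15.08
eef_pos: [0.5084, 0.1203, 0.1035]
tool_rot: [0.992, 0.129, 0.001, -0.0]
ft_force: [-3.3, -0.4, 6.8]
grip_width: 0.0205
```

play_rows(
  plan=[0,0,1,0,0,0,0,0,1,0,0,0,0,0,0,0,0,0],
)

```text
clock: 15.45
eef_pos: [0.5087, 0.1204, 0.1032]
tool_rot: [0.992, 0.129, 0.002, -0.0]
ft_force: [-6.1, -0.8, 16.6]
grip_width: 0.0207
```

play_rows(
  plan=[-0.8,0,-0.5,0,0,0,-0.5,0.5,0,0,0,0,0,-1,0,0,0,0,0,0,0,0,0,0],
)

```text
clock: 15.95
eef_pos: [0.5082, 0.1204, 0.1033]
tool_rot: [0.992, 0.129, 0.002, 0.0]
ft_force: [-2.5, -0.8, 12.0]
grip_width: 0.0205
```

play_rows(
  plan=[-0.8,0.5,0,0,0,0,0,0,0,0,0,0,0,0,0,0,0,0],
)

```text
clock: 16.32
eef_pos: [0.508, 0.1202, 0.1033]
tool_rot: [0.992, 0.129, 0.003, -0.0]
ft_force: [-1.4, 0.1, 12.5]
grip_width: 0.0203
```

```bash
cat > flange.py <<'E'
import sys,pickle
from h import *
from scipy.spatial.transform import Rotation as R
def flange(c):
    o=c["obs"]; m=np.zeros((420,560),bool); m[237:247,262:306]=1
    P=world(c,m); T=R.from_quat(o["tool_rot"]).inv().apply(P-o["eef_pos"])*1e3
    print('flange z tool',np.percentile(T[:,2],[10,50,90]).round(2),'world',np.median(P[:,2]).round(4)); A=np.c_[T[:,:2],np.ones(len(T))]; k=abs(T[:,2]-np.median(T[:,2]))<2
    print('slopes',np.linalg.lstsq(A[k],T[k,2],rcond=None)[0].round(3))
E
python3 - <<'E'
from look import *; from flange import flange
c=look("w7",[]); flange(c)
for n in("w4","w5"): flange(pickle.load(open(n+".pkl","rb")))
s=bot.camera("side"); cv2.imwrite("pics/c7.png",cv2.resize(s["frame"][195:295,217:317],(500,500),interpolation=2)); pickle.dump(s,open("side7.pkl","wb"))
E
```

```text
16.325 [0.508  0.1202 0.1033] [ 9.916e-01  1.291e-01  2.700e-03 -5.000e-04] [ 0.232  0.382 -0.178  1.005  0.     3.115] 0.011
flange z tool [19.4  20.14 20.89] world 0.0833
slopes [-0.07   0.    21.275]
flange z tool [19.38 20.12 20.93] world 0.1696
slopes [-6.0000e-02  8.0000e-03  2.1115e+01]
flange z tool [19.4  20.16 20.94] world 0.0832
slopes [-0.06  -0.    21.128]
```

View pics/c7.png

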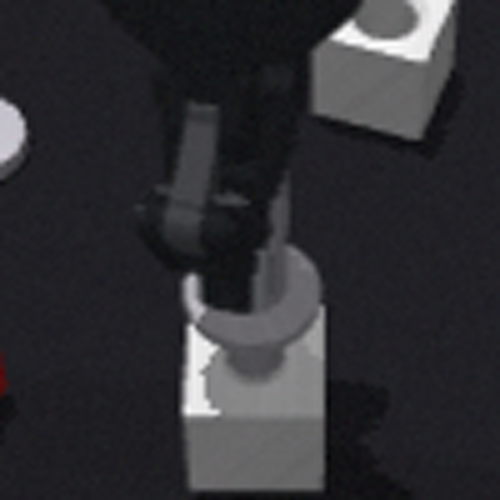

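```bash
python3 - <<'E'
import pickle
from h import *
from scipy.spatial.transform import Rotation as R
c=pickle.load(open('w6.pkl','rb'));o=c["obs"]
def sl(c,m,lo,hi):
    o=c["obs"];P=world(c,m); P=P[(P[:,2]>lo)&(P[:,2]<hi)]; T=R.from_quat(o["tool_rot"]).inv().apply(P-o["eef_pos"])*1e3
    f=np.linalg.lstsq(np.c_[T[:,:2],np.ones(len(T))],T[:,2],rcond=None)[0]; print(len(P),f.round(4),(T[:,2]-np.c_[T[:,:2],np.ones(len(T))]@f).std())
m=max((x for x in c["narrow_mid"] if c["frame"][x["mask"]].mean(0)[0]>100),key=lambda x:x["p"])["mask"]
sl(c,m,.042,.05)
b=np.zeros((420,560),bool); b[90:160,180:240]=1; sl(c,b,-.01,.01)
# handle top: fit disc
H=np.zeros((420,560),bool); H[320:368,256:314]=1; P=world(c,H); T=R.from_quat(o["tool_rot"]).inv().apply(P-o["eef_pos"])*1e3
q=T[T[:,2]<-32]; print(len(q)); 
f=np.linalg.lstsq(np.c_[q[:,:2],np.ones(len(q))],q[:,2],rcond=None)[0];print('handle top slope',f)
F=np.zeros((420,560),bool)
for x in (262,284,306):
  for y in range(232,258,3):
    k=np.zeros((420,560),bool);k[y,x]=1;w=world(c,k); print(x,y,(R.from_quat(o["tool_rot"]).inv().apply(w-o["eef_pos"])*1e3).round(1).tolist())
E
python3 -c "
import cv2
a=cv2.imread('pics/w6.png')[225:380,225:345]; cv2.imwrite('pics/c8.png',cv2.resize(a,None,fx=3.8,fy=3.8,interpolation=2))"
```

```text
2466 [-8.000000e-03 -1.600000e-03  1.204809e+02] 0.8553656455503217
4186 [-7.800000e-03  1.300000e-03  1.656339e+02] 0.7269194614477772
2488
handle top slope [ 1.66509587e-02 -1.33037185e-04 -3.47428998e+01]
262 232 [[-13.7, -19.6, 120.8]]
262 235 [[17.4, -12.9, 25.9]]
262 238 [[17.9, -12.6, 20.2]]
262 241 [[16.9, -12.5, 18.6]]
262 244 [[14.7, -12.7, 20.5]]
262 247 [[13.0, -12.7, 20.6]]
262 250 [[11.6, -12.7, 20.2]]
262 253 [[9.8, -12.8, 20.8]]
262 256 [[9.0, -12.7, 19.1]]
284 232 [[20.9, -1.9, 20.4]]
284 235 [[19.7, -1.9, 19.5]]
284 238 [[17.7, -1.9, 20.7]]
284 241 [[16.3, -1.9, 20.3]]
284 244 [[15.0, -1.9, 19.6]]
284 247 [[13.5, -1.9, 19.5]]
284 250 [[11.8, -1.9, 19.7]]
284 253 [[9.8, -1.9, 20.8]]
284 256 [[9.9, -1.9, 16.8]]
306 232 [[-13.4, 15.5, 120.1]]
306 235 [[18.0, 8.9, 24.1]]
306 238 [[17.5, 8.8, 21.3]]
306 241 [[16.2, 8.7, 20.6]]
306 244 [[14.7, 8.8, 20.3]]
306 247 [[13.3, 8.8, 20.0]]
306 250 [[11.5, 8.8, 20.5]]
306 253 [[9.8, 8.9, 20.8]]
306 256 [[8.5, 8.9, 20.2]]
```

View pics/c8.png

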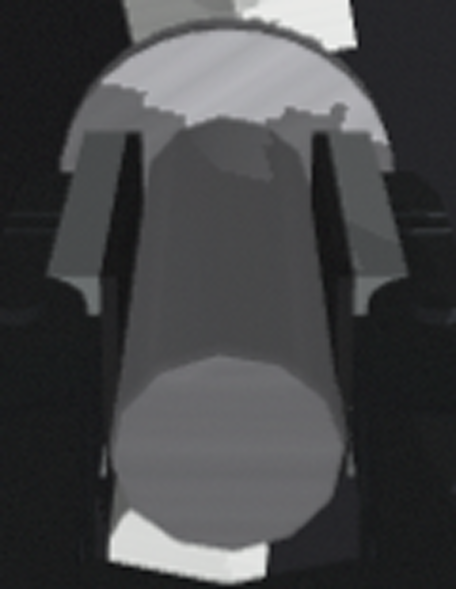

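play_rows(
  plan=[0,0,-5,0,0,0,0,0,-15,0,0,0,0,0,-25,0,0,0,0,0,-20,0,0,0,-2,22,-5,0,0,0,-4,44,0,0,0,0,-4,44,0,0,0,0,-3,44,0,0,0,0,-1,22,0,0,0,0,0,0,0,0,0,0,0,0,0,0,0,0],
)

```text
clock: 17.8
eef_pos: [0.5372, -0.0537, 0.1708]
tool_rot: [0.992, 0.129, -0.0, -0.0]
ft_force: [-0.3, -0.1, -2.4]
grip_width: 0.0206
```

```bash
python3 - <<'E'
from look import *
c=look("w9",["wide_mid"]); print(totool(c["obs"],[.5393,-.0543,.07]))
cv2.imwrite("pics/c9.png",cv2.resize(c["frame"][150:270,220:350],None,fx=4,fy=4,interpolation=2))
E
```

```text
17.8 [ 0.5372 -0.0537  0.1708] [ 9.916e-01  1.291e-01 -3.000e-04 -3.000e-04] [-0.1    0.36  -0.02   1.192  0.     2.783] 0.011
wide_mid
   0.95 [211.1, 284.6] [196. 197. 196.] top95 0.046 ((538.8855590820312, -52.746543884277344), (46.26541519165039, 46.0471305847168), 7.018049240112305)
   0.92 [277.7, 367.9] [169.  86.  36.] top95 0.0459 ((490.58123779296875, -146.29444885253906), (47.48801803588867, 45.71086883544922), 61.61464309692383)
   0.42 [288.4, 222.0] [106.  54.  28.] top95 0.0369 
   0.18 [189.8, 81.9] [203. 204. 204.] top95 0.046 ((506.3231201171875, 121.61143493652344), (45.77043151855469, 48.064517974853516), 26.266950607299805)
[  1.94029432   1.14807419 100.80180009]
```

View pics/c9.png

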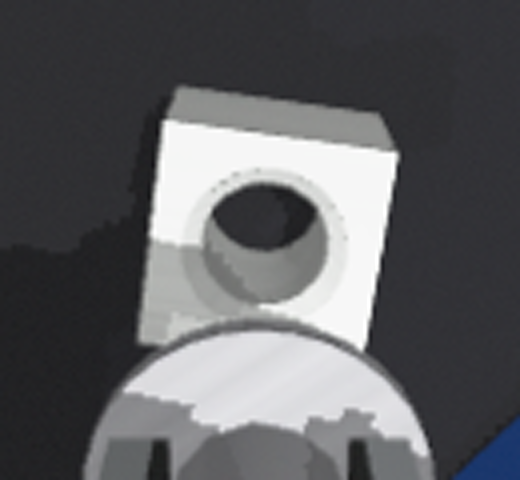

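play_rows(
  plan=[1,1,10,0,0,0,0,0,18,0,0,0,0,0,18,0,0,0,0,0,14,0,0,0,0,0,7,0,0,0,0,0,3,0,0,0,0,0,0,0,0,0],
)

```text
clock: 18.77
eef_pos: [0.5389, -0.0548, 0.101]
tool_rot: [0.992, 0.129, 0.0, 0.0]
ft_force: [0.6, 0.5, -2.4]
grip_width: 0.0206
```

play_rows(
  plan=[0,0,4,0,0,0,0,0,4,0,0,0,0,0,4,0,0,0,0,0,4,0,0,0,0,0,0,0,0,0],
)

```text
clock: 19.4
eef_pos: [0.5383, -0.0548, 0.0843]
tool_rot: [0.992, 0.129, -0.0, -0.0]
ft_force: [-0.1, -0.3, -2.0]
grip_width: 0.0207
```

play_rows(
  plan=[0,0,4,0,0,0,0,0,4,0,0,0,0,0,2,0,0,0,0,0,1.5,0,0,0,0,0,1,0,0,0,0,0,1,0,0,0,0,0,0,0,0,0],
)

```text
clock: 20.27
eef_pos: [0.5387, -0.0549, 0.0713]
tool_rot: [0.992, 0.129, -0.0, -0.0]
ft_force: [-0.2, 0.2, -2.9]
grip_width: 0.0205
```

play_rows(
  plan=[0,0,1,0,0,0,0,0,1,0,0,0,0,0,0.5,0,0,0,0,0,0,0,0,0],
)

```text
clock: 20.78
eef_pos: [0.5389, -0.0549, 0.0702]
tool_rot: [0.992, 0.129, 0.001, 0.0]
ft_force: [-3.2, -0.3, 5.9]
grip_width: 0.0207
```

```bash
python3 - <<'E'
import pickle
from h import *
fs=[]
for n in ("side6","side7","side5"):
    s=pickle.load(open(n+".pkl","rb")); f=s["frame"][240:296,245:290]
    fs.append(cv2.resize(f,(260,324),interpolation=cv2.INTER_NEAREST))
fs2=[]
for n in ("scene6","scene5"):
    s=pickle.load(open(n+".pkl","rb")); f=s["frame"][180:220,258:298]
    fs2.append(cv2.resize(f,(260,260),interpolation=cv2.INTER_NEAREST))
fs2.append(np.zeros((260,260,3),np.uint8))
cv2.imwrite("pics/c10.png",np.vstack([np.hstack(fs),np.hstack(fs2)]))
E
```

```text
(no output)
```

View pics/c10.png

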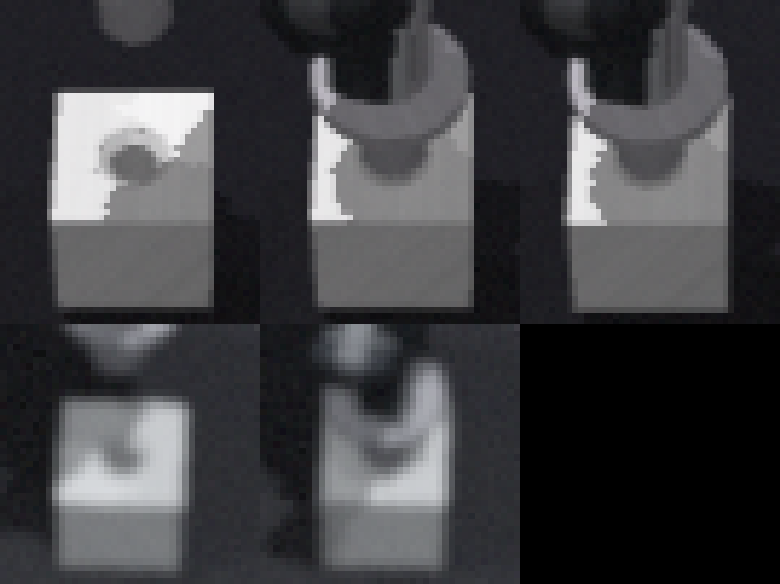

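The pin is fully home at TCP z 0.0702, so its height in the hand is known exactly. That means the earlier try stopped 3.6 mm above the stated seat, with every side force pointing to −x. It was probably resting on the chamfer about 2 mm off centre. Nothing is released and there is plenty of time, so I'll redo the try properly before the final insertion.

play_rows(
  plan=[0,0,-6,0,0,0,0,0,-14,0,0,0,0,0,-20,0,0,0,0,0,-25,0,0,0,2,-22,-15,0,0,0,3,-44,0,0,0,0,3,-44,0,0,0,0,3,-44,0,0,0,0,1,-22,0,0,0,0,0,0,0,0,0,0,0,0,0,0,0,0],
)

```text
clock: 22.15
eef_pos: [0.5055, 0.118, 0.1492]
tool_rot: [0.992, 0.129, 0.0, 0.0]
ft_force: [0.1, 0.8, -1.9]
grip_width: 0.0207
```

```bash
python3 - <<'E'
from look import *
c=look("w11",["narrow_mid"]); print(totool(c["obs"],[.5065,.121,.1069]))
fs=[cv2.resize(c["frame"][165:255,235:335],(440,396),interpolation=2)]
s=bot.camera("side"); pickle.dump(s,open("side11.pkl","wb")); fs.append(cv2.resize(s["frame"][195:295,227:307],(317,396),interpolation=2))
cv2.imwrite("pics/c11.png",np.hstack(fs))
E
```

```text
22.15 [0.5055 0.118  0.1492] [9.916e-01 1.290e-01 3.000e-04 2.000e-04] [ 0.23   0.337 -0.113  1.12  -0.     3.112] 0.011
narrow_mid
   0.95 [39.8, 258.6] [ 43.  47. 202.] top95 0.0463 ((619.08642578125, 168.3585662841797), (46.761287689208984, 46.59517288208008), 2.904106378555298)
   0.69 [207.3, 283.1] [172. 174. 173.] top95 0.046 ((507.6437072753906, 122.12730407714844), (44.06804656982422, 46.011474609375), 25.921924591064453)
[ 1.68583747 -2.6992222  42.33085856]
```

View pics/c11.png

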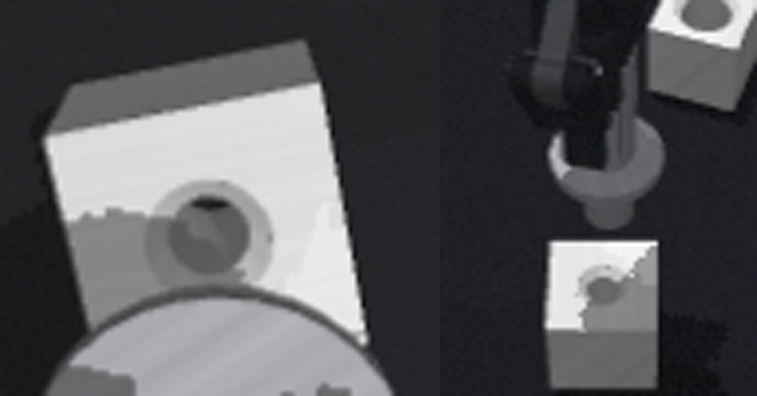

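```bash
python3 - <<'E'
import pickle
from h import *
c=pickle.load(open('w11.pkl','rb')); o=c["obs"]
p=onplane(c,281.9,218.7,.045); print(p.round(4),totool(o,p))
from flange import flange
from scipy.optimize import least_squares
from scipy.spatial.transform import Rotation as R
m=np.zeros((420,560),bool); m[225:275,235:335]=1; P=world(c,m); T=R.from_quat(o["tool_rot"]).inv().apply(P-o["eef_pos"])*1e3
F=T[abs(T[:,2]-20)<2]; rim=[]
for y in np.arange(-18,17,2):
    s=F[abs(F[:,1]-y)<1]; rim.append([s[:,0].max(),y])
rim=np.array(rim); f=least_squares(lambda q:np.hypot(rim[:,0]-q[0],rim[:,1]-q[1])-22,[0,0]);print(f.x)
E
```

```text
[0.507 0.122 0.045] [  2.39395966  -3.5830326  104.23082165]
[-0.7345283  -1.74582456]
```

play_rows(
  plan=[1,-2.5,10,0,0,0,0,0,16,0,0,0,0,0,10,0,0,0,0,0,5,0,0,0,0,0,1,0,0,0,0,0,0,0,0,0,0,0,0,0,0,0],
)

```text
clock: 23.18
eef_pos: [0.5057, 0.1211, 0.1072]
tool_rot: [0.992, 0.129, 0.0, -0.0]
ft_force: [-0.7, 0.7, -2.8]
grip_width: 0.0208
```

play_rows(
  plan=[0,0,1,0,0,0,0,0,1,0,0,0,0,0,1,0,0,0,0,0,1,0,0,0,0,0,0,0,0,0],
)

```text
clock: 23.8
eef_pos: [0.5071, 0.1208, 0.1039]
tool_rot: [0.992, 0.129, 0.002, 0.0]
ft_force: [2.1, -1.2, 4.4]
grip_width: 0.0207
```

play_rows(
  plan=[0,0,-1.5,0,0,0,0.8,0.2,0,0,0,0,0,0,1.5,0,0,0,0,0,1,0,0,0,0,0,0,0,0,0,0,0,0,0,0,0],
)

```text
clock: 24.55
eef_pos: [0.5075, 0.1207, 0.1034]
tool_rot: [0.992, 0.129, 0.001, 0.0]
ft_force: [1.4, -2.4, 10.6]
grip_width: 0.0208
```

play_rows(
  plan=[0.3,0.3,0,0,0,-0.06,0,0,0,0,0,-0.06,0,0,0,0,0,0.06,0,0,0,0,0,0.06,0,0,0,0,0,0],
)

```text
clock: 25.18
eef_pos: [0.5077, 0.1205, 0.1032]
tool_rot: [0.992, 0.129, 0.001, 0.0]
ft_force: [1.5, -2.1, 8.9]
grip_width: 0.0209
```

play_rows(
  plan=[0,0,-5,0,0,0,0,0,-15,0,0,0,0,0,-20,0,0,0,-1,20,-10,0,0,0,-5,46,0,0,0,0,-5,46,0,0,0,0,-3,46,0,0,0,0,-1,20,0,0,0,0,0,0,0,0,0,0,0,0,0,0,0,0],
)

```text
clock: 26.42
eef_pos: [0.5373, -0.054, 0.1516]
tool_rot: [0.992, 0.13, -0.001, -0.001]
ft_force: [-0.3, 0.4, -1.8]
grip_width: 0.0204
```

play_rows(
  plan=[0.8,0.8,10,0,0,0,0,0,18,0,0,0,0,0,12,0,0,0,0,0,6,0,0,0,0,0,4,0,0,0,0,0,6,0,0,0,0,0,8,0,0,0,0,0,0,0,0,0],
)

```text
clock: 27.42
eef_pos: [0.5381, -0.0557, 0.087]
tool_rot: [0.992, 0.129, -0.001, -0.0]
ft_force: [-0.4, -1.0, -1.4]
grip_width: 0.0207
```

play_rows(
  plan=[0,0,5,0,0,0,0,0,5,0,0,0,0,0,3,0,0,0,0,0,2,0,0,0,0,0,1.5,0,0,0,0,0,1,0,0,0,0,0,0,0,0,0],
)

```text
clock: 28.3
eef_pos: [0.5388, -0.0557, 0.0704]
tool_rot: [0.992, 0.129, 0.0, 0.0]
ft_force: [1.0, -0.2, -2.8]
grip_width: 0.0208
```

play_rows(
  plan=[0,0,1,0,0,0,0,0,0,0,0,0],
)

```text
clock: 28.55
eef_pos: [0.539, -0.0557, 0.0702]
tool_rot: [0.992, 0.129, 0.0, 0.0]
ft_force: [-3.4, -0.5, 5.9]
grip_width: 0.0206
```

play_rows(
  plan=[0,0,0,0,0,0,0,0,0,0,0,0,0,0,0,0,0,0,0,0,0,0,0,0],
  hand=80,
)

```text
clock: 29.05
eef_pos: [0.5388, -0.0557, 0.0692]
tool_rot: [0.992, 0.129, -0.0, -0.0]
ft_force: [0.1, 0.3, 0.6]
grip_width: 0.0682
```

play_rows(
  plan=[0,0,-8,0,0,0,0,0,-20,0,0,0,0,0,-30,0,0,0,0,0,-25,0,0,0,2,-22,-12,0,0,0,4,-44,0,0,0,0,4,-44,0,0,0,0,4,-44,0,0,0,-0.0975,0,0,0,0,0,-0.0975,5,-23,0,0,0,0,0,0,0,0,0,0,0,0,0,0,0,0],
)

```text
clock: 30.55
eef_pos: [0.5075, 0.1193, 0.1647]
tool_rot: [0.974, 0.225, 0.0, 0.0]
ft_force: [0.2, 0.2, 0.3]
grip_width: 0.0683
```

```bash
python3 - <<'E'
from look import *
c=look("w12",["narrow_mid"]); print(totool(c["obs"],[.508,.1205,.02]))
s=bot.camera("side"); pickle.dump(s,open("side12.pkl","wb"))
fs=[cv2.resize(c["frame"],(507,380)),cv2.resize(s["frame"][150:290,240:345],(285,380),interpolation=2)]
cv2.imwrite("pics/c12.png",np.hstack(fs))
E
```

```text
30.55 [0.5075 0.1193 0.1647] [9.744e-01 2.250e-01 2.000e-04 2.000e-04] [ 0.231  0.329 -0.083  1.159 -0.     2.919] 0.011
narrow_mid
   0.85 [212.9, 282.7] [166. 168. 167.] top95 0.046 ((505.8698425292969, 121.98063659667969), (46.363075256347656, 46.034759521484375), 26.194927215576172)
   0.61 [44.0, 293.3] [ 47.  51. 207.] top95 0.0463 ((618.9769287109375, 168.25656127929688), (46.5212287902832, 46.40407943725586), 2.715477466583252)
   0.28 [287.9, 504.7] [123. 120. 120.] top95 0.1054 ((537.7937622070312, -51.25600051879883), (39.378299713134766, 43.611148834228516), 74.49978637695312)
[  0.89562689  -0.89900425 144.65168711]
```

View pics/c12.png

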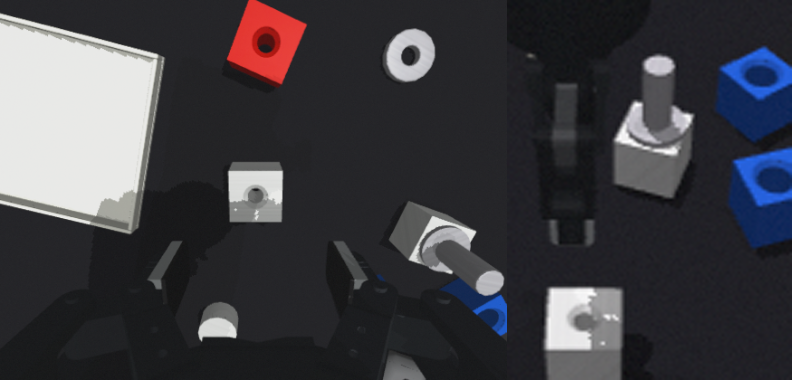

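play_rows(
  plan=[0,-1,12,0,0,0,0,0,28,0,0,0,0,0,35,0,0,0,0,0,32,0,0,0,0,0,20,0,0,0,0,0,12,0,0,0,0,0,4,0,0,0,0,0,0,0,0,0],
)

```text
clock: 31.7
eef_pos: [0.5072, 0.1206, 0.0215]
tool_rot: [0.974, 0.225, 0.0, -0.0]
ft_force: [-0.9, -0.2, 0.0]
grip_width: 0.0687
```

play_rows(
  plan=[0,0,0,0,0,0,0,0,0,0,0,0,0,0,0,0,0,0,0,0,0,0,0,0,0,0,0,0,0,0],
  hand=0,
)

```text
clock: 32.33
eef_pos: [0.5079, 0.1208, 0.0224]
tool_rot: [0.974, 0.225, 0.001, -0.0]
ft_force: [0.1, 0.4, 6.0]
grip_width: 0.0453
```

play_rows(
  plan=[0,0,-8,0,0,0,0,0,-20,0,0,0,0,0,-22,0,0,0,0,0,-15,0,0,-0.12,0,0,0,0,0,-0.13,0,0,0,0,0,-0.12,11,-14,0,0,0,0,22,-28,0,0,0,0,22,-28,0,0,0,0,22,-29,0,0,0,0,22,-29,0,0,0,0,12,-14,0,0,0,0,0,0,0,0,0,0,0,0,0,0,0,0],
)

```text
clock: 34.08
eef_pos: [0.4779, 0.2976, 0.086]
tool_rot: [0.917, 0.4, -0.001, 0.0]
ft_force: [0.2, -0.5, -2.0]
grip_width: 0.0454
```

```bash
python3 - <<'E'
from look import *
c=look("w13",[])
s=bot.camera("side"); pickle.dump(s,open("side13.pkl","wb"))
fs=[cv2.resize(c["frame"],(400,300)),cv2.resize(s["frame"],(400,300))]
cv2.imwrite("pics/c13.png",np.hstack(fs))
E
```

```text
34.075 [0.4779 0.2976 0.086 ] [ 9.166e-01  3.999e-01 -6.000e-04  4.000e-04] [ 5.570e-01  4.770e-01 -7.700e-02  1.018e+00 -1.000e-03  2.876e+00] 0.011
```

View pics/c13.png

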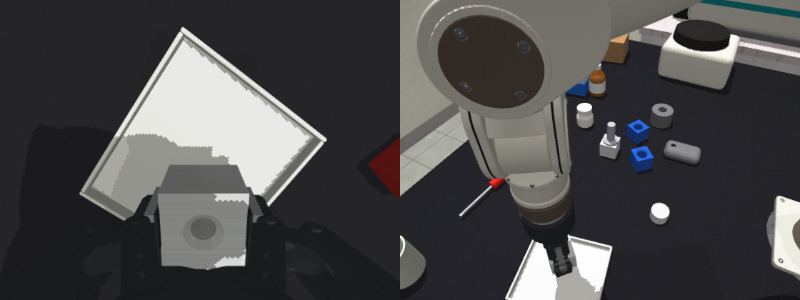

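play_rows(
  plan=[0,0,10,0,0,0,0,0,18,0,0,0,0,0,16,0,0,0,0,0,9,0,0,0,0,0,3,0,0,0,0,0,1.5,0,0,0,0,0,0,0,0,0],
)

```text
clock: 35.05
eef_pos: [0.4785, 0.2987, 0.0292]
tool_rot: [0.916, 0.4, 0.0, -0.0]
ft_force: [0.4, -0.3, -1.7]
grip_width: 0.0453
```

play_rows(
  plan=[0,0,1,0,0,0,0,0,1,0,0,0,0,0,0.5,0,0,0,0,0,0,0,0,0],
)

```text
clock: 35.55
eef_pos: [0.4781, 0.2985, 0.0265]
tool_rot: [0.916, 0.4, 0.0, -0.0]
ft_force: [-0.4, -0.6, -0.1]
grip_width: 0.0453
```

Touching the tray floor at z 0.0265, as predicted. I'll release and withdraw.

play_rows(
  plan=[0,0,0,0,0,0,0,0,0,0,0,0,0,0,0,0,0,0,0,0,0,0,0,0],
  hand=80,
)

```text
clock: 36.05
eef_pos: [0.4782, 0.2985, 0.0264]
tool_rot: [0.916, 0.4, 0.0, -0.0]
ft_force: [-0.4, 0.0, 0.8]
grip_width: 0.0681
```

play_rows(
  plan=[0,0,-8,0,0,0,0,0,-20,0,0,0,0,0,-35,0,0,0,0,0,-40,0,0,0,0,0,-35,0,0,0,-20,0,-20,0,0,0,-30,0,0,0,0,0,-30,0,0,0,0,0,-20,0,0,0,0,0,0,0,0,0,0,0,0,0,0,0,0,0],
)

```text
clock: 37.42
eef_pos: [0.411, 0.2257, 0.1849]
tool_rot: [0.916, 0.4, 0.001, -0.0]
ft_force: [0.2, -0.9, 0.1]
grip_width: 0.0684
```

```bash
python3 - <<'E'
from look import *
c=look("w14",["narrow_mid","tray"])
fs=[cv2.resize(c["frame"],(400,300))]
s=bot.camera("side"); fs.append(cv2.resize(s["frame"],(400,300)))
r=bot.outline_of("gauge_grip","side")
for x in r[:2]:
    P=world(s,x["mask"]); print('gauge',x["p"],x["point"],np.percentile(P[:,2],[2,50,98]).round(4))
for x in c["narrow_mid"]:
    P=world(c,x["mask"]); print(x["p"],np.percentile(P[:,2],[50,90,98]).round(4))
    t=P[abs(P[:,2]-.05)<.004]; print(len(t), cv2.minAreaRect((t[:,:2]*1000).astype(np.float32)) if len(t)>50 else '')
cv2.imwrite("pics/c14.png",np.hstack(fs))
cv2.imwrite("pics/c15.png",cv2.resize(s["frame"][140:400,140:420],(780,724)[:2],interpolation=2)[:600])
E
```

```text
37.425 [0.411  0.2257 0.1849] [ 9.164e-01  4.004e-01  9.000e-04 -2.000e-04] [ 0.502  0.213 -0.185  1.172  0.     2.82 ] 0.011
narrow_mid
   0.83 [82.8, 283.4] [220. 222. 221.] top95 0.0504 ((477.2684631347656, 298.3963317871094), (45.598541259765625, 46.264278411865234), 47.23922348022461)
   0.74 [87.7, 518.0] [ 23.  27. 152.] top95 0.0462 ((618.9204711914062, 168.58633422851562), (47.789024353027344, 47.370140075683594), 3.3096559047698975)
   0.47 [333.7, 556.5] [74. 73. 73.] top95 0.0488 ((519.1586303710938, -44.142452239990234), (20.671236038208008, 2.636904716491699), 61.91659927368164)
tray
   0.71 [84.9, 277.5] [215. 218. 218.] top95 0.0199 
0.83 [0.0491 0.0501 0.0507]
3622 ((477.2664794921875, 298.3941955566406), (45.604251861572266, 46.264278411865234), 47.23922348022461)
0.74 [0.0439 0.0459 0.0465]
447 ((617.9522094726562, 169.08502197265625), (45.27280807495117, 46.09581756591797), 2.211442470550537)
0.47 [0.0466 0.0487 0.0494]
31
```

View pics/c14.png

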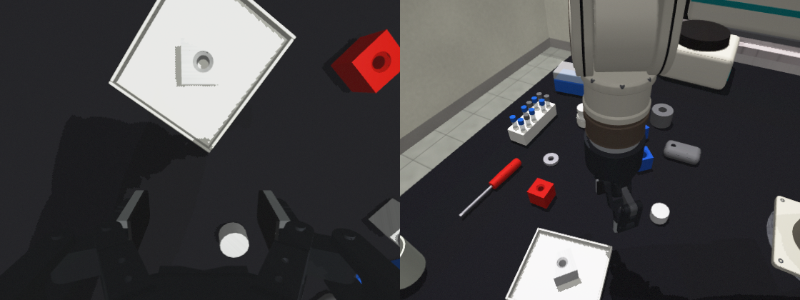

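View pics/c15.png

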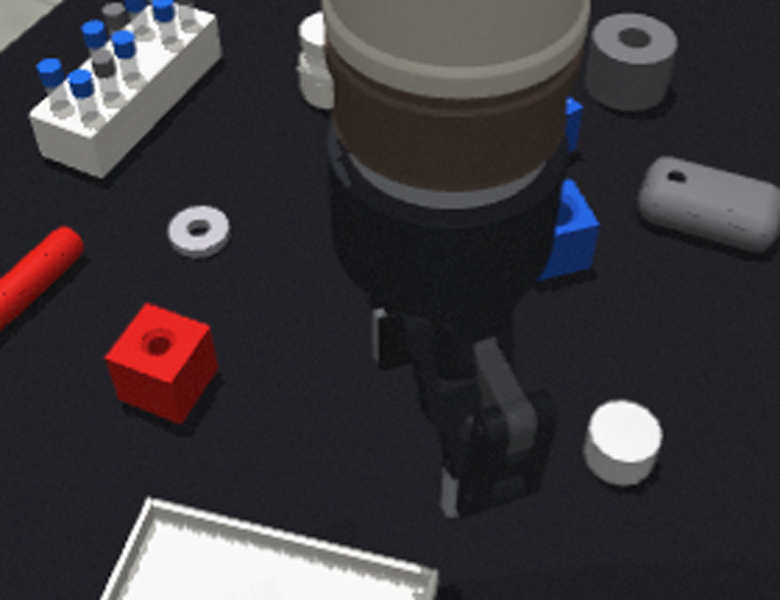

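```bash
python3 - <<'E'
from look import *
s=bot.camera("scene"); 
for q in("gauge_grip","wide_mid"):
  for x in bot.outline_of(q,"scene")[:4]:
    P=world(s,x["mask"]); print(q,x["p"],x["point"],np.percentile(P[:,2],[2,50,97]).round(4))
cv2.imwrite("pics/c16.png",cv2.resize(s["frame"][120:340,140:360],(600,600),interpolation=2)); print(bot.get_obs()["clock"])
E
```

```text
gauge_grip 0.77 [259.4, 250.4] [0.0453 0.0538 0.1067]
gauge_grip 0.22 [267.0, 254.5] [0.0015 0.0312 0.0477]
wide_mid 0.85 [289.4, 214.3] [-0.0001  0.0404  0.0481]
wide_mid 0.81 [269.9, 253.0] [-0.0004  0.0299  0.0477]
wide_mid 0.73 [246.7, 220.2] [0.0024 0.0407 0.0484]
37.825
```

View pics/c16.png

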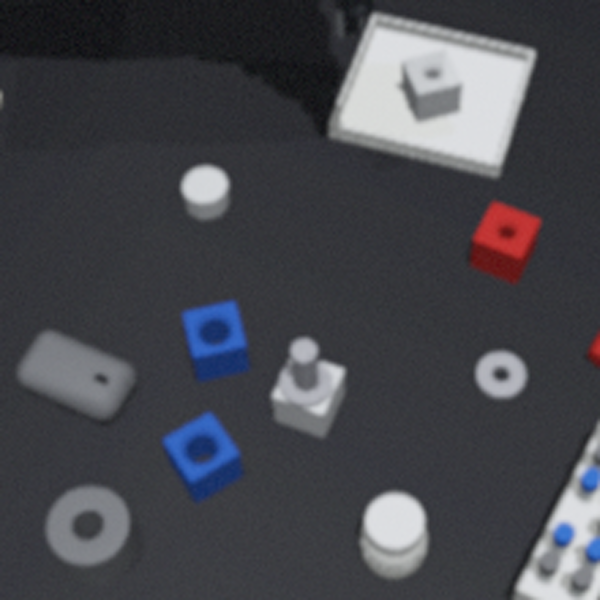

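The scene view shows the gauge standing home in the white wide block at crop (305,375), with its top at about 0.105 m (expected 0.1045). The narrow block is upright in the tray at crop (432,85). Nothing is touching the robot.

```bash
python3 -c "
from workcell import bot
print(bot.job_done()); print(bot.get_obs()['clock'])"
```

```text
the job is handed in; nothing more can be done
None
the job is handed in; nothing more can be done
```

The job is handed in at about 38 s on the clock. The pin gauge would not go into the small-bored block, it now stands fully home in the wide-bored block, and the small-bored block is upright in the reject tray.

**Try in the small bore:** I held the gauge upright and pressed it into the white small-bored block, with up to about 17 N vertical force. The pin stopped each time and would not go in.

**One reading that disagrees:** The pin stopped with its tip about 4.5 mm below the mouth. The text says 8 mm, so it stopped about 3.6 mm higher than stated. Because of that I lifted the gauge out of the wide bore, where it was already home but still in the grip, and tried the small bore again. I shifted it sideways a little at several spots and twisted it slightly, and it stopped at the same height every time. I then put it back in the wide bore, so the order is try, home, try, home. I did not find out why the depth differs.

**Final state, from the last pictures:**
- **Gauge:** it stands with its flange on the wide block, its top near 0.106 m (expected 0.1045 m), and the block is upright on the bench.
- **Small-bored block:** it is upright near the middle of the tray, with its top at 0.050 m (about 0.049 m expected).
- **Look-alikes:** the red block measures in the same place as before, and the blue ones look undisturbed.
- **Robot:** it was clear of everything when I handed the job in.

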